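Turn the egg insert onto its locating pin and press it home

TASK

The round white egg insert lies loose and turned the wrong way in the top of the red egg cooker. With a fingertip, turn it round in place until the notch in its edge stands over the cooker's locating pin (under the black mark on the red rim), then press it down in the middle until it is fully home and level under its three catches. Do not lift the insert, leave the cooker's switch off, and leave the egg trays, pepper shaker and spoon where they are.

Things in the scene. Friction and masses are not known exactly. Their poses are not given: they have to be found in the camera images.
- cooker: Red egg cooker, fixed to the shelf, round, 164 mm across, rim 63 mm above the shelf. Origin: centre of its underside, z up. Local -x is its front: there the black mark, 12 mm wide, sits on the rim and sticks out 5 mm, with the pin just inside it, and the rocker switch lower on the outer wall. Its top is an open round well 149 mm across with an upright spindle in the middle.
- seat (a point): Centre of the insert's seat in the cooker's well, 50 mm above the cooker's origin. Three grey sprung catches stick 5 mm into the well 8 mm above the seat, at 0, 120 and 240 degrees from the cooker's local +x. They carry the loose insert and snap over its edge when it is pressed past them: about 10 N straight down in the middle, 10 mm of travel.
- pin (a point): Domed tip of the black locating pin: upright, 8 mm thick, 68 mm from the cooker's axis on its -x side, tip 9 mm above the seat. It lies hidden under the insert's edge until the notch stands over it; the black mark on the rim shows its direction.
- insert: White plastic egg insert, a loose disc 144 mm across, 5 mm thick, about 90 g, with three egg cups. Origin: centre of the disc's underside; z up; local -x points to the notch, so it is in line when its yaw equals the cooker's. It starts level on the catches, origin about 10.5 mm above the seat, free to turn either way on the spindle (1 mm of play); seated, its origin is at point seat.
- cup (a point): Centre of the mouth of the egg cup opposite the notch, level with the disc's top face. The three cups are alike: round, 46 mm wide, 16 mm deep, floor closed, centres 35.5 mm from the disc's centre at 0 (this one), 120 and 240 degrees from its local +x. A closed fingertip 8 to 10 mm deep in a cup and led round the disc's centre turns the disc.
- notch (a point): Middle of the notch in the insert's edge, level with the disc's top face, 68 mm from its centre. The notch is 15 mm wide and 10 mm deep, open outwards.
- pad (a point): Centre of the top of the flat round hub pad in the middle of the insert, 22 mm across, 8 mm above the disc's top face, 13 mm above the insert's origin: press here.
- rocker (a joint): Rocker switch on the cooker's front, 29 mm above the shelf: 0 rad off, 0.34 rad on.
- eggtray0: Lowest of three stacked white plastic fridge egg trays, each 100 x 150 x 24 mm with six holes, long side along y. Origin: centre of its underside. Bystander.
- eggtray1: Middle egg tray of the stack, same size and origin. Bystander.
- eggtray2: Top egg tray of the stack, same size and origin. Bystander.
- shaker: Stainless pepper shaker with a twist top, 44 mm across, 128 mm tall, loose. Origin: centre of its underside. Bystander.
- spoon: White ceramic spoon, 190 mm long, lying flat along its x, under 35 mm high. Origin: middle of its length, at the shelf. Bystander.
Mind the look-alikes: they are no part of the job. Leave any green or purple look-alike of the cooker alone.

How it is judged:
At the end, for the whole second after the job is handed in: The insert lies at rest on its seat: within 1.5 mm of fully down, level within 0.02 rad, with the notch around the pin (centres within 6 mm); the switch is off, and the egg trays, shaker and spoon stand within 20 mm of where they were (z of insert in the frame of cooker below 0.0515 m and angle between insert's own z axis and vertical below 0.02 rad and horizontal distance between notch and pin below 0.006 m and linear speed of insert below 0.01 m/s and value of joint rocker below 0.1 rad and distance of each of eggtray0, eggtray1, eggtray2, shaker, spoon from where it was at the start of the episode below 0.02 m and angle between shaker's own z axis and vertical below 0.2 rad); the robot touches nothing.
It fails at once if the insert is lifted out of the cooker or tipped up (z of insert in the frame of cooker above 0.07 m or angle between insert's own z axis and vertical above 0.25 rad).
It fails at once if the cooker's switch is pressed on (value of joint rocker above 0.17 rad).
It fails at once if an egg tray, the shaker or the spoon is pushed away, knocked over or picked up (distance of any of eggtray0, eggtray1, eggtray2, shaker, spoon from where it was at the start of the episode above 0.02 m or angle between shaker's own z axis and vertical above 0.3 rad).
It also fails if it takes over 48 s, if anything falls off the work surface, if the arm or the gripper's body presses on something with over 40 N, if the wrist force passes 120 N, or if a joint passes its speed limit or range.

ROBOT

A 7-joint arm with a two-finger parallel gripper is mounted at the origin on the work surface. World frame = base frame: x ahead of the robot, y to its left, z up, the work surface at z = 0. Lengths are in m, angles in rad, forces in N, time in s.
With the tool pointing down it reaches from about 0.425 to 0.875 m from the base axis. Payload 4.7 kg.
Tool frame: the origin (TCP) lies between the finger pads; the fingertips stand 11 mm ahead of it and the grasp point (between the pads) lies 8 mm behind it; z points along the fingers, y is the direction in which the jaws open and shut (so a half turn about z gives the same grasp; the last joint's range is limited). The gripper opens to 87 mm and grips with 3 to 60 N. Pads are 19 mm wide; open, the fingers measure 117 mm over their backs; the gripper's body (75 mm by 190 mm) begins 51 mm behind the grasp point.
Start: joints at [1.186, 0.321, -0.07, 1.45, 0.023, 1.371, -0.057], TCP at [0.252, -0.599, 0.234] pointing down, gripper open.
Joint ranges: [-2.86, 2.86], [-0.3, 2.09], [-1.38, 1.24], [0.06, 2.45], [-1.56, 4.7], [0.09, 2.05], [-2.69, 2.69]. Speed limits (rad/s): [2.57, 2.57, 3.14, 3.14, 3.14, 3.14, 3.14].

INTERFACE

Orientations are given as a rotation vector (axis times angle).
In Python, from bench import ctrl gives the robot as it stands.
- The arm moves only by the tool servo_tool, never from a script. Its argument "series" is a list of rows, each an object with "travel": the shift along the tool's x, y, z in m, a list of three; "angular": the turn, a rotation vector about the tool's x, y, z in rad, a list of three. A call has 1 to 5 rows; each row shifts and turns the commanded pose from where the row before left it, along the tool's axes as they then stand; what a row does not reach is not made up. A row lasts 1/10 s, in which the tool goes at most 50 mm and 8.59 degrees, less where a joint would pass 70% of its speed; a pose out of reach is approached as far as the arm can. A call with a gripper value outside its range is refused whole. "claw" is the finger opening in m, from 0 to 0.087, set as the call begins (left out, the last holds). The fingers move at their own pace and stop on an object; "squeeze" is the grip in N (left out, the last holds). Time passes only in rows, so rows that do not move let the fingers close. It gives the time, the measured TCP pose, the force and the opening at its end, in the units of the state.
- ctrl.get_state(): the state, without advancing time (a new reading comes with each control period).
- ctrl.get_image(name): name is "scene" or "top" or "wrist"; returns the picture (384x512x3 uint8, red, green, blue); there is no depth.
- ctrl.calibration(name): a dict with "fx", "fy", "cx", "cy" (pixels), "distortion" ([k1, k2, p1, p2, k3] as OpenCV has them; the pictures are not rectified), "rvec" (rotation vector, rad) and "tvec" (3), from world to camera coordinates, as OpenCV has them. Camera axes: x right, y down, z forward; pixel columns grow to the right and rows downward; lengths in m; the calibration is good to about 2 mm. A picture is of the moment at which its call begins: read the wrist's pose just before it. calibration takes no time and is no camera call; for the wrist camera it gives the pose at the moment of the call.
- ctrl.close_job(): hands the job in, once; it reports no verdict.
The state is a dict: "time": time; "joint_positions": joint angles; "qd": joint speeds; "joint_torque": joint torques, N m; "position": TCP position; "tool_rot": TCP orientation; "ft_force": force on the tool from outside, world axes, zero at the start; "torque": the same for the moment, N m; "grip_width": opening from 0.0 (shut) to 1.0 (fully open).
Only numpy, scipy, OpenCV 4.12 (cv2) and the standard library are available. Lean on these libraries where they do the work, as an engineer would, in place of code of your own. Each camera call takes 0.05 s, during which the arm holds its last target.

## Working session

There is one attempt and no reset: what is moved stays moved. The work goes in short steps, Python scripts to look and compute and a tool call to move; the robot and the scene stay as the last step left them, time stands still between calls to the robot, and variables do not carry over. Pictures are saved under pics/ and viewed, and the job is handed in when it is done.

Besides the shell and the picture viewer there is one more tool, called after "Request:" as name([rows], argument=value, ...), one row to a line, values as JSON. servo_tool: Moves the arm, as the interface text tells. Its arguments: {"type":"object","properties":{"series":{"type":"array","items":{"type":"object","properties":{"travel":{"type":"array","items":{"type":"number"}},"angular":{"type":"array","items":{"type":"number"}}}}},"claw":{"type":"number"},"squeeze":{"type":"number"}},"required":["series"]}

```bash
ls; mkdir -p pics
cat > h.py <<'E'
import numpy as np, cv2
from bench import ctrl
def grab(n,f):
    im=ctrl.get_image(n); cv2.imwrite('pics/'+f,im[:,:,::-1]); return im
def cal(n):
    c=ctrl.calibration(n); K=np.array([[c['fx'],0,c['cx']],[0,c['fy'],c['cy']],[0,0,1.]])
    return K,np.array(c['distortion'],float),np.array(c['rvec'],float),np.array(c['tvec'],float)
def ray(n,uv,z,C=None):
    K,d,r,t=C or cal(n); uv=np.atleast_2d(np.array(uv,float))
    p=cv2.undistortPoints(uv[:,None],K,d)[:,0]; R=cv2.Rodrigues(r)[0]
    D=np.c_[p,np.ones(len(p))]@R; o=-R.T@t
    return o+D*((z-o[2])/D[:,2])[:,None]
def proj(n,P,C=None):
    K,d,r,t=C or cal(n); return cv2.projectPoints(np.atleast_2d(np.array(P,float)),r,t,K,d)[0][:,0]
E
python3 - <<'E'
from h import *
s=ctrl.get_state(); print(s)
for n in('scene','top','wrist'): grab(n,n+'0.png');
E
```

```text
pics
{'time': 0.0, 'joint_positions': array([ 1.18610947,  0.32181268, -0.07008142,  1.45169596,  0.02261119,
        1.37076854, -0.05687559]), 'qd': array([ 2.97563430e-04, -1.01763416e-03, -1.77401484e-05,  4.71441361e-04,
       -1.21633934e-03, -1.00458583e-03,  1.47117227e-03]), 'joint_torque': array([-1.03101549e-04, -4.91281343e+01, -4.04138966e-01, -3.12526488e+01,
       -6.38929149e-02,  4.35393071e-02,  1.61611210e-04]), 'position': array([ 0.25213809, -0.59852649,  0.23245764]), 'tool_rot': array([-3.07753225e+00, -6.21990807e-01,  7.58530512e-04]), 'ft_force': array([0.31123799, 0.18495753, 0.40387532]), 'torque': array([ 0.01469021,  0.01712611, -0.01233819]), 'grip_width': 0.9961143777873723}
```

View pics/scene0.png

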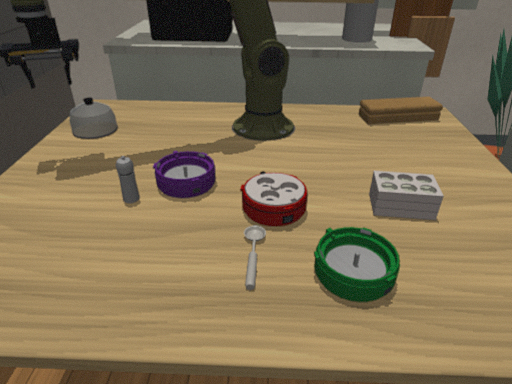

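View pics/top0.png

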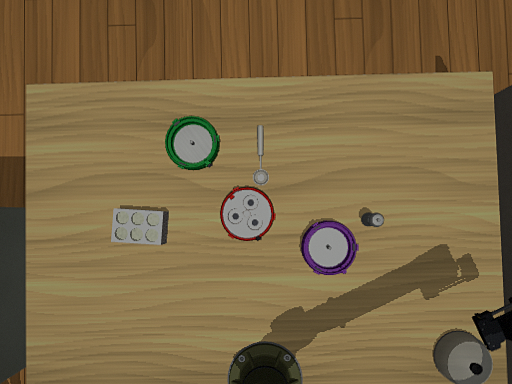

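View pics/wrist0.png

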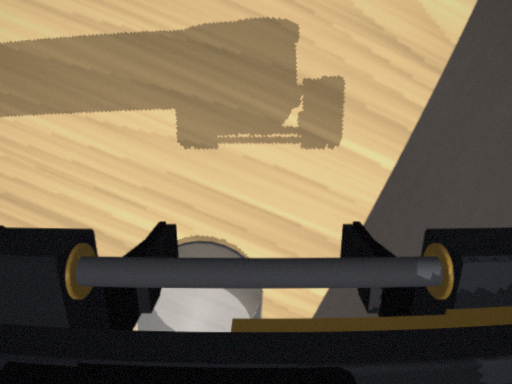

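Run:
```python
from h import *
a=cv2.imread('pics/top0.png')[178:250,210:286]; b=cv2.imread('pics/scene0.png')[165:228,235:315]
cv2.imwrite('pics/z0.png',np.hstack([cv2.resize(a,(400,380),interpolation=2),cv2.resize(b,(400,380),interpolation=2)]))
for n in('top','scene','wrist'):print(n,cal(n))
print(ray('top',[[247,213],[258,238],[232,196]],.063))
```

```text
top (array([[416.56491008,   0.        , 258.31058048],
       [  0.        , 416.56491008, 195.74930598],
       [  0.        ,   0.        ,   1.        ]]), array([-0.00934584,  0.        ,  0.        ,  0.        ,  0.        ]), array([ 2.16562143, -2.22103203,  0.03211874]), array([0.01993377, 0.56682029, 1.28927715]))
scene (array([[385.0484756 ,   0.        , 257.16156245],
       [  0.        , 385.0484756 , 195.13385615],
       [  0.        ,   0.        ,   1.        ]]), array([0.00192454, 0.        , 0.        , 0.        , 0.        ]), array([ 1.594228  ,  1.6658912 , -0.88269947]), array([ 0.020161  , -0.25132849,  1.41267582]))
wrist (array([[334.30627561,   0.        , 258.97923298],
       [  0.        , 334.30627561, 188.91261006],
       [  0.        ,   0.        ,   1.        ]]), array([-0.08474349,  0.        ,  0.        ,  0.        ,  0.        ]), array([-2.42234566,  1.60585435,  0.22303474]), array([-0.64913086, -0.03284729,  0.39005666]))
[[0.51409486 0.04015774 0.063     ]
 [0.4386203  0.00905096 0.063     ]
 [0.56623915 0.0840173  0.063     ]]
```

View pics/z0.png

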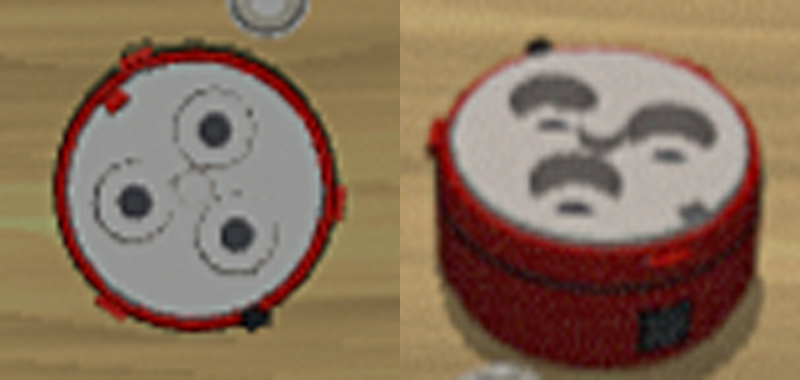

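```bash
cat > seg.py <<'E'
from h import *
def red(im):
    h=cv2.cvtColor(im,cv2.COLOR_RGB2HSV); return (((h[...,0]<8)|(h[...,0]>172))&(h[...,1]>150)&(h[...,2]>60)).astype(np.uint8)
E
python3 - <<'E'
from seg import *
im=cv2.imread('pics/top0.png')[:,:,::-1].copy()
m=red(im); n,l,st,c=cv2.connectedComponentsWithStats(m); 
for i in range(1,n):
  if st[i,4]>3: print(st[i],c[i])
z=np.zeros_like(m); z[185:245,215:280]=m[185:245,215:280]
# insert: light-grey inside
h=cv2.cvtColor(im,cv2.COLOR_RGB2HSV)
w=((h[...,1]<40)&(h[...,2]>110)).astype(np.uint8); w[:186]=0;w[242:]=0;w[:,:218]=0;w[:,276:]=0
cs,_=cv2.findContours(w,0,1); k=max(cs,key=cv2.contourArea); (cx,cy),r=cv2.minEnclosingCircle(k); e=cv2.fitEllipse(k); print('insert',cx,cy,r,e)
# zoom: pts -> px
s=np.array([76/400,72/380]); f=lambda p:(np.array(p)+.5)*s-.5+[210,178]
C=ray('top',[e[0]],.0655)[0]; print('C',C)
for nm,p,zz in(('mark',(255,318),.063),('notch',(115,100),.06),('cupA',(215,130),.05),('cupB',(133,202),.05),('cupC',(236,236),.05),('lug0',(135,58),.063)):
  P=ray('top',f(p),zz)[0]; d=P-C; print(nm,P,np.hypot(*d[:2]),np.degrees(np.arctan2(d[1],d[0])))
s_=ctrl.get_state(); K,d,r,t=cal('wrist'); R=cv2.Rodrigues(r)[0]; o=-R.T@t
Rt=cv2.Rodrigues(s_['tool_rot'])[0]; print('cam in tool',Rt.T@(o-s_['position']),'cam axes in tool\n',(R@Rt).T, 'tool axes',Rt)
E
```

```text
[220 187  56  54 356] [246.32865169 211.81460674]
insert 246.481689453125 213.5755157470703 24.065523147583008 ((246.59432983398438, 213.58428955078125), (46.33353042602539, 47.3665771484375), 49.53535079956055)
C [0.51237427 0.04131116 0.0655    ]
mark [0.43907173 0.00890511 0.063     ] 0.08014620768353116 -156.15043686419
notch [0.56477925 0.08595417 0.06      ] 0.06884242927684245 40.42717824600594
cupA [0.54648753 0.0294638  0.05      ] 0.036111967980911215 -19.151857216337362
cupB [0.50635749 0.07766395 0.05      ] 0.036847349294963555 99.39787570035578
cupC [0.48542038 0.01886171 0.05      ] 0.035078342886439406 -140.20964868885196
lug0 [0.58829885 0.07375717 0.063     ] 0.08256685283209775 23.139213649631298
cam in tool [ 7.43421835e-02 -1.09135030e-04 -1.50607031e-01] cam axes in tool
 [[ 9.38128734e-04 -9.62858575e-01 -2.70004601e-01]
 [ 9.99999525e-01  9.75116360e-04 -2.85499187e-06]
 [ 2.66034857e-04 -2.70004469e-01  9.62859032e-01]] tool axes [[ 9.21528383e-01  3.88310526e-01 -6.12111673e-04]
 [ 3.88311003e-01 -9.21527483e-01  1.28934567e-03]
 [-6.34112343e-05 -1.42585833e-03 -9.99998981e-01]]
```

Request:
servo_tool([
  {"angular": [0, 0, 0.133], "travel": [0, 0, 0]},
  {"angular": [0, 0, 0.133], "travel": [0, 0, 0]},
  {"angular": [0, 0, 0.133], "travel": [0, 0, 0]},
  {"travel": [0.018, -0.039, 0], "angular": [0, 0, 0]},
  {"travel": [0.018, -0.039, 0], "angular": [0, 0, 0]},
], claw=0, squeeze=20)

```text
time: 0.65
position: [0.2877, -0.5206, 0.2326]
tool_rot: [-3.141, 0.005, 0.001]
ft_force: [0.5, 0.0, 0.6]
grip_width: 0.636
```

Request:
servo_tool([
  {"travel": [0.018, -0.039, 0], "angular": [0, 0, 0]},
  {"travel": [0.018, -0.039, 0], "angular": [0, 0, 0]},
  {"travel": [0.018, -0.039, 0], "angular": [0, 0, 0]},
  {"travel": [0.018, -0.039, 0], "angular": [0, 0, 0]},
  {"travel": [0.018, -0.039, 0], "angular": [0, 0, 0]},
])

```text
time: 1.15
position: [0.3788, -0.3243, 0.2334]
tool_rot: [3.141, -0.0, -0.0]
ft_force: [0.9, -0.4, 0.4]
grip_width: 0.174
```

Request:
servo_tool([
  {"travel": [0.018, -0.039, 0], "angular": [0, 0, 0]},
  {"travel": [0.018, -0.039, 0], "angular": [0, 0, 0]},
  {"travel": [0.018, -0.039, 0], "angular": [0, 0, 0]},
  {"travel": [0.018, -0.039, 0], "angular": [0, 0, 0]},
  {"travel": [0.018, -0.039, 0], "angular": [0, 0, 0]},
])

```text
time: 1.65
position: [0.4687, -0.1294, 0.2335]
tool_rot: [3.141, -0.001, 0.0]
ft_force: [-0.2, -1.2, -0.2]
grip_width: 0.009
```

Request:
servo_tool([
  {"travel": [-0.005, -0.034, 0], "angular": [0, 0, 0]},
  {"travel": [-0.005, -0.034, 0], "angular": [0, 0, 0]},
  {"travel": [-0.005, -0.034, 0], "angular": [0, 0, 0]},
  {"travel": [-0.005, -0.034, 0], "angular": [0, 0, 0]},
  {"travel": [-0.005, -0.034, 0], "angular": [0, 0, 0]},
])

```text
time: 2.15
position: [0.4429, 0.0403, 0.2334]
tool_rot: [3.141, -0.0, -0.0]
ft_force: [1.1, -0.1, -0.1]
grip_width: 0.006
```

Run:
```python
from h import *
print(ctrl.get_state()['position']); C=cal('wrist'); grab('wrist','w1.png'); np.save('w1.npy',np.array(C,dtype=object),allow_pickle=True)
P=[[.5124,.0413,.0785]]; print(proj('wrist',P,C))
```

```text
[0.44290298 0.04027574 0.23336145]
[[258.14252251 101.28403606]]
```

View pics/w1.png

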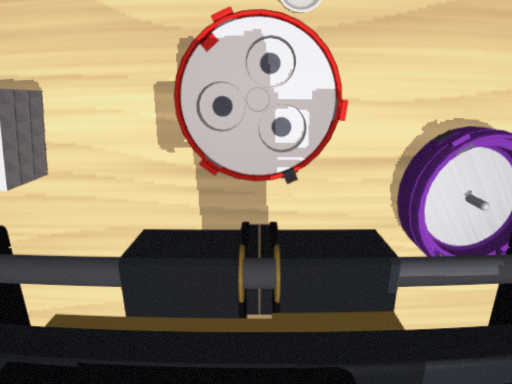

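Run:
```python
from h import *
a=cv2.imread('pics/w1.png')[0:190,165:355]; cv2.imwrite('pics/w1z.png',cv2.resize(a,None,fx=3.1,fy=3.1,interpolation=2))
C=cal('wrist')
c=ray('wrist',[[258,98]],.0785,C)[0];print(c)
for n,p,z in(('mark',(290,175),.063),('notch',(208.5,41.5),.06),('A',(270,63),.0495),('B',(222,106),.0495),('Cc',(282,127),.0495),('rimtop',(258,10),.063),('rimbot',(258,179.5),.063),('rimL',(176,95),.063),('rimR',(342,95),.063)):
  P=ray('wrist',[p],z,C)[0];d=P-c;print(n,P,np.hypot(*d[:2]),np.degrees(np.arctan2(d[1],d[0])))
```

```text
[0.51431393 0.04921016 0.0785    ]
mark [0.44068539 0.01712527 0.063     ] 0.08031564474966447 -156.45401494712416
notch [0.5645585  0.09488841 0.06      ] 0.06790448739109008 42.274539209662684
A [0.54684639 0.03821929 0.0495    ] 0.03433889888590491 -18.66719813535552
B [0.50626822 0.0845425  0.0495    ] 0.03623682369474455 102.82836719001583
Cc [0.48632599 0.02535296 0.0495    ] 0.03677623067442053 -139.5553956342545
rimtop [0.59105299 0.04991413 0.063     ] 0.0767422854454383 0.5255896779116442
rimbot [0.43580519 0.04868035 0.063     ] 0.07851052622410185 -179.61334873723956
rimL [0.51674461 0.1261188  0.063     ] 0.07694703995902692 88.18978174108544
rimR [ 0.51807891 -0.02922605  0.063     ] 0.0785265181211437 -87.25188469328099
```

View pics/w1z.png

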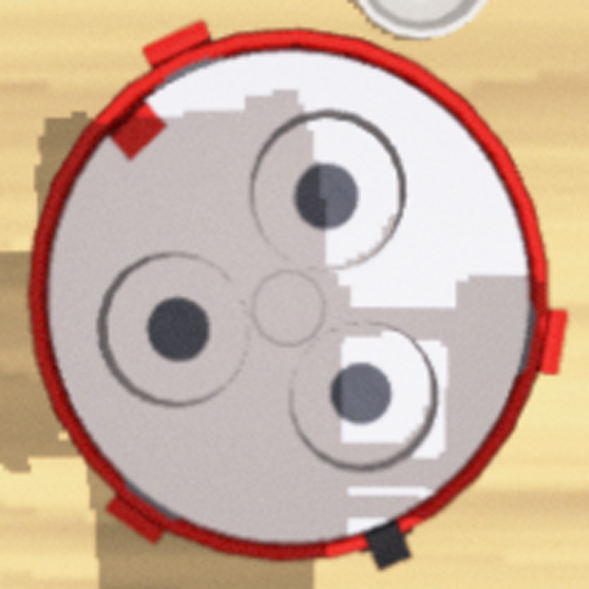

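Run:
```python
from h import *
C=tuple(np.array(v,float) for v in np.load('w1.npy',allow_pickle=True))
print(ctrl.get_state()['position'])
c=ray('wrist',[[258,98]],.0785,C)[0];print(c)
for n,p,z in(('mark',(290,175),.063),('notch',(208.5,41.5),.06),('A',(270,63),.0495),('B',(222,106),.0495),('Cc',(282,127),.0495),('rimtop',(258,10),.063),('rimbot',(258,179.5),.063),('rimL',(176,95),.063),('rimR',(342,95),.063)):
  P=ray('wrist',[p],z,C)[0];d=P-c;print(n,P,np.hypot(*d[:2]),np.degrees(np.arctan2(d[1],d[0])))
```

```text
[0.44201284 0.04702713 0.23366846]
[0.51525163 0.04142684 0.0785    ]
mark [0.44141977 0.00989912 0.063     ] 0.08028163616137224 -156.87652076186623
notch [0.56579082 0.0865936  0.06      ] 0.06778087138782282 41.78708754386278
A [0.5476726  0.03010369 0.0495    ] 0.034341423377032845 -19.251951630487053
B [0.50749631 0.07669441 0.0495    ] 0.036110200642474645 102.40192136140077
Cc [0.48709645 0.01772267 0.0495    ] 0.036804913598933744 -139.90558450895398
rimtop [0.59192553 0.04147993 0.063     ] 0.07667392483213911 0.039670022418306215
rimbot [0.43681489 0.04147111 0.063     ] 0.0784367525874095 179.96766367308894
rimL [0.51828636 0.11814376 0.063     ] 0.07677691667049526 87.73469920292523
rimR [ 0.51839637 -0.03706547  0.063     ] 0.078555278895978 -87.70570875205777
```

Request:
servo_tool([
  {"travel": [0.035, 0.005, 0], "angular": [0, 0, 0]},
  {"travel": [0.035, 0.005, 0], "angular": [0, 0, 0]},
  {"travel": [0.035, 0.005, 0.04], "angular": [0, 0, 0]},
  {"travel": [0, 0, 0.04], "angular": [0, 0, 0]},
  {"travel": [0, 0, 0], "angular": [0, 0, 0]},
])

```text
time: 2.7
position: [0.5423, 0.0236, 0.1502]
tool_rot: [-3.14, 0.001, 0.019]
ft_force: [-0.7, 0.6, -0.3]
grip_width: 0.005
```

Request:
servo_tool([
  {"travel": [0, 0, 0], "angular": [0, 0, 0]},
])

```text
time: 2.8
position: [0.5456, 0.0244, 0.156]
tool_rot: [-3.141, -0.0, 0.003]
ft_force: [0.3, 0.2, 1.4]
grip_width: 0.005
```

Request:
servo_tool([
  {"travel": [0.002, -0.005, 0.02], "angular": [0, 0, 0]},
  {"travel": [0, 0, 0.02], "angular": [0, 0, 0]},
  {"travel": [0, 0, 0.015], "angular": [0, 0, 0]},
  {"travel": [0, 0, 0], "angular": [0, 0, 0]},
  {"travel": [0, 0, 0], "angular": [0, 0, 0]},
])

```text
time: 3.3
position: [0.5489, 0.0292, 0.1025]
tool_rot: [3.141, -0.0, 0.003]
ft_force: [-0.4, 0.8, 0.2]
grip_width: 0.002
```

Run:
```python
from h import *
s=ctrl.get_state();print(s['position'],s['tool_rot']); grab('wrist','w2.png')
```

```text
[0.54893489 0.02918493 0.10247142] [ 3.14114188e+00 -4.81920394e-04  2.81366915e-03]
```

View pics/w2.png

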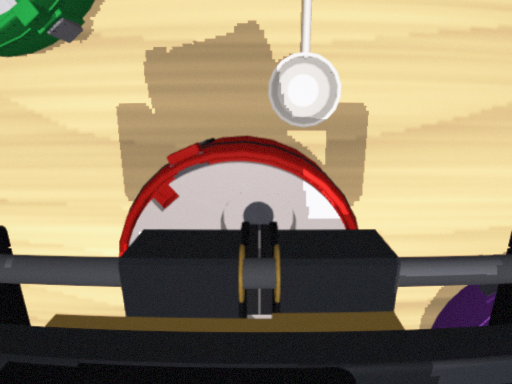

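Request:
servo_tool([
  {"travel": [-0.001, 0, 0.01], "angular": [0, 0, 0]},
  {"travel": [0, 0, 0.01], "angular": [0, 0, 0]},
  {"travel": [0, 0, 0.008], "angular": [0, 0, 0]},
  {"travel": [0, 0, 0.007], "angular": [0, 0, 0]},
  {"travel": [0, 0, 0], "angular": [0, 0, 0]},
])

```text
time: 3.85
position: [0.5462, 0.0292, 0.0645]
tool_rot: [-3.141, 0.0, 0.004]
ft_force: [-0.8, 0.8, 0.8]
grip_width: 0.007
```

Run:
```python
from h import *
s=ctrl.get_state();print(s['position'],s['ft_force'])
a=np.radians(-19.4+9*np.arange(0,22)); P=np.c_[.514+.0355*np.cos(a),.041+.0355*np.sin(a)]
for i in range(1,22):
  d=P[i]-P[i-1]; print(i,round(np.degrees(a[i]),1),np.round([d[0],-d[1]],4),np.round(P[i],4))
```

```text
[0.54622838 0.02918508 0.06454545] [-0.81610863  0.8321788   0.81384987]
1 -10.4 [ 0.0014 -0.0054] [0.5489 0.0346]
2 -1.4 [ 0.0006 -0.0055] [0.5495 0.0401]
3 7.6 [-0.0003 -0.0056] [0.5492 0.0457]
4 16.6 [-0.0012 -0.0054] [0.548  0.0511]
5 25.6 [-0.002  -0.0052] [0.546  0.0563]
6 34.6 [-0.0028 -0.0048] [0.5432 0.0612]
7 43.6 [-0.0035 -0.0043] [0.5397 0.0655]
8 52.6 [-0.0041 -0.0037] [0.5356 0.0692]
9 61.6 [-0.0047 -0.003 ] [0.5309 0.0722]
10 70.6 [-0.0051 -0.0023] [0.5258 0.0745]
11 79.6 [-0.0054 -0.0014] [0.5204 0.0759]
12 88.6 [-0.0055 -0.0006] [0.5149 0.0765]
13 97.6 [-0.0056  0.0003] [0.5093 0.0762]
14 106.6 [-0.0054  0.0012] [0.5039 0.075 ]
15 115.6 [-0.0052  0.002 ] [0.4987 0.073 ]
16 124.6 [-0.0048  0.0028] [0.4938 0.0702]
17 133.6 [-0.0043  0.0035] [0.4895 0.0667]
18 142.6 [-0.0037  0.0041] [0.4858 0.0626]
19 151.6 [-0.003   0.0047] [0.4828 0.0579]
20 160.6 [-0.0023  0.0051] [0.4805 0.0528]
21 169.6 [-0.0014  0.0054] [0.4791 0.0474]
```

Request:
servo_tool([
  {"travel": [0, 0, 0], "angular": [0, 0, 0]},
  {"travel": [0.0017, -0.0054, 0], "angular": [0, 0, 0]},
  {"travel": [0.0006, -0.0055, 0], "angular": [0, 0, 0]},
  {"travel": [-0.0003, -0.0056, 0], "angular": [0, 0, 0]},
])

```text
time: 4.25
position: [0.5495, 0.0459, 0.0664]
tool_rot: [3.141, -0.0, 0.0]
ft_force: [-0.7, -3.4, 1.0]
grip_width: 0.003
```

Request:
servo_tool([
  {"travel": [-0.0013, -0.0054, 0], "angular": [0, 0, 0]},
  {"travel": [-0.002, -0.0052, 0], "angular": [0, 0, 0]},
  {"travel": [-0.0028, -0.0048, 0], "angular": [0, 0, 0]},
  {"travel": [-0.0035, -0.0043, 0], "angular": [0, 0, 0]},
  {"travel": [-0.0041, -0.0037, 0], "angular": [0, 0, 0]},
])

```text
time: 4.75
position: [0.5357, 0.067, 0.0662]
tool_rot: [3.138, -0.001, 0.001]
ft_force: [0.9, -8.6, 0.8]
grip_width: 0.004
```

Run:
```python
from h import *
s=ctrl.get_state();print(s['position'],s['ft_force'],s['tool_rot']); grab('wrist','w3.png')
```

```text
[0.53570292 0.06704533 0.0661588 ] [ 0.91339098 -8.55736549  0.82663433] [ 3.13798736e+00 -1.08047599e-03  7.57350511e-04]
```

View pics/w3.png

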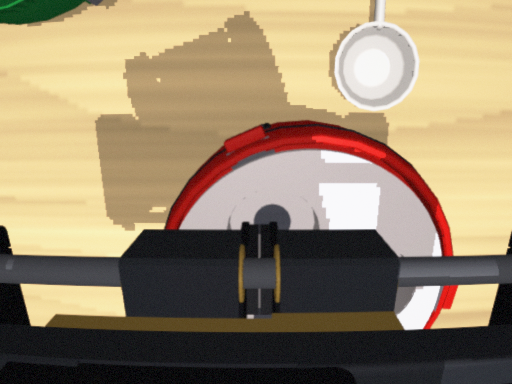

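Request:
servo_tool([
  {"travel": [-0.0047, -0.003, 0], "angular": [0, 0, 0]},
  {"travel": [-0.0051, -0.0023, 0], "angular": [0, 0, 0]},
  {"travel": [-0.0054, -0.0014, 0], "angular": [0, 0, 0]},
  {"travel": [-0.0055, -0.0006, 0], "angular": [0, 0, 0]},
  {"travel": [-0.0056, 0.0003, 0], "angular": [0, 0, 0]},
])

```text
time: 5.3
position: [0.509, 0.0769, 0.0662]
tool_rot: [-3.141, -0.0, -0.001]
ft_force: [0.6, -0.5, 1.0]
grip_width: 0.005
```

Request:
servo_tool([
  {"travel": [-0.0054, 0.0012, 0], "angular": [0, 0, 0]},
  {"travel": [-0.0052, 0.002, 0], "angular": [0, 0, 0]},
  {"travel": [-0.0048, 0.0028, 0], "angular": [0, 0, 0]},
  {"travel": [-0.0043, 0.0035, 0], "angular": [0, 0, 0]},
  {"travel": [0, 0, 0], "angular": [0, 0, 0]},
])

```text
time: 5.8
position: [0.4914, 0.0655, 0.0669]
tool_rot: [3.141, -0.002, 0.007]
ft_force: [5.1, -1.1, -0.2]
grip_width: 0.006
```

Run:
```python
from h import *
s=ctrl.get_state();print(s['position'],s['ft_force'],s['tool_rot']); a=grab('wrist','w4.png');b=ctrl.get_image('top')[170:260,200:296]
cv2.imwrite('pics/t4.png',cv2.resize(b,None,fx=5,fy=5,interpolation=2)[:,:,::-1])
```

```text
[0.49137717 0.0654807  0.06693385] [ 5.13909223 -1.14353448 -0.15512338] [ 3.14085880e+00 -1.93697239e-03  7.42347442e-03]
```

View pics/w4.png

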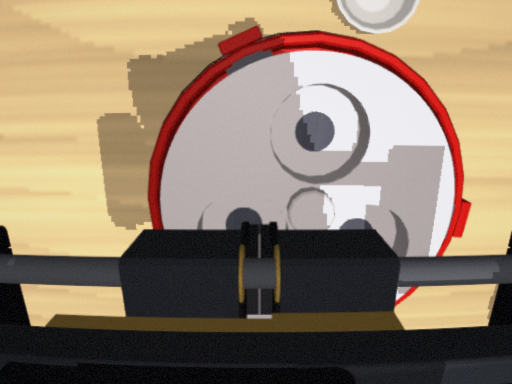

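View pics/t4.png

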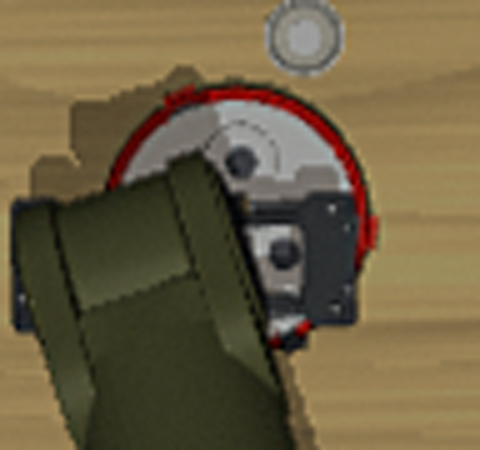

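Run:
```python
from h import *
s=ctrl.get_state();print(s['position'],s['ft_force']); C=cal('wrist')
c=ray('wrist',[[311,211]],.0785,C)[0];P=ray('wrist',[[315,132]],.0495,C)[0];d=P-c;print(c,P,np.hypot(*d[:2]),np.degrees(np.arctan2(d[1],d[0])))
c=[.514,.041];d=P[:2]-c;print(np.hypot(*d[:2]),np.degrees(np.arctan2(d[1],d[0])))
```

```text
[0.49117026 0.06602776 0.06687068] [ 5.02718971 -0.64111303  0.5981798 ]
[0.51625458 0.0432668  0.0785    ] [0.54794764 0.03815863 0.0495    ] 0.03210208052415405 -9.155980481253563
0.034066340859534014 -4.784421766381357
```

Request:
servo_tool([
  {"travel": [-0.0037, 0.0041, 0], "angular": [0, 0, 0]},
  {"travel": [-0.003, 0.0047, 0], "angular": [0, 0, 0]},
  {"travel": [-0.001, 0.0025, 0], "angular": [0, 0, 0]},
  {"travel": [0, 0, 0], "angular": [0, 0, 0]},
  {"travel": [0, 0, 0], "angular": [0, 0, 0]},
])

```text
time: 6.4
position: [0.4842, 0.0559, 0.0673]
tool_rot: [-3.14, 0.001, -0.009]
ft_force: [6.4, 1.3, 0.8]
grip_width: 0.006
```

Run:
```python
from h import *
s=ctrl.get_state();print(s['position'],s['ft_force'],s['tool_rot']);print(cal('wrist')[3]); a=grab('wrist','w5.png');print(cal('wrist')[3])
```

```text
[0.48421891 0.05585075 0.06726869] [6.41501388 1.28894643 0.83960241] [-3.14034165e+00  5.70473608e-04 -8.65321176e-03]
[0.05592097 0.48000901 0.35809323]
[0.05593142 0.47991603 0.35812394]
```

View pics/w5.png

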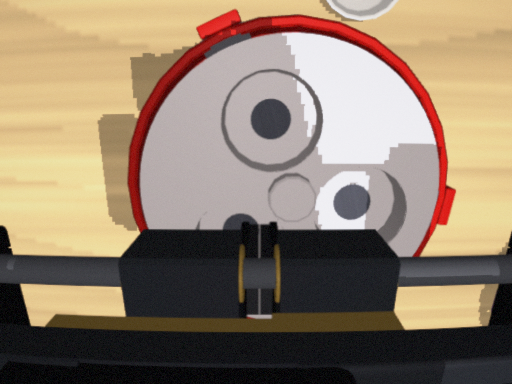

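Run:
```python
from h import *
C=cal('wrist')
c=ray('wrist',[[291.5,197.5]],.0785,C)[0];print(c)
A,B=ray('wrist',[[271,119],[351,201]],.0495,C);L=ray('wrist',[[219,24]],.063,C)[0]
for z in(c,np.array([.514,.041,0])):
  for P in(A,B,L): d=P-z;print(P,np.hypot(*d[:2]),np.degrees(np.arctan2(d[1],d[0])))
d=A-B;print('AB',np.hypot(*d[:2]),np.degrees(np.arctan2(d[1],d[0])))
```

```text
[0.51533704 0.04196702 0.0785    ]
[0.54727096 0.05027417 0.0495    ] 0.03299672597708666 14.581493686819371
[0.50463029 0.00725571 0.0495    ] 0.03632505477009515 -107.14245358173984
[0.58897152 0.07356211 0.063     ] 0.08012668814791087 23.22320740484849
[0.54727096 0.05027417 0.0495    ] 0.03453935419229934 15.575641616544537
[0.50463029 0.00725571 0.0495    ] 0.03502097067266291 -105.5182798759325
[0.58897152 0.07356211 0.063     ] 0.08173750546180743 23.476580238655785
AB 0.06057074211291151 45.252692855420264
```

Request:
servo_tool([
  {"travel": [-0.001, 0.0024, 0], "angular": [0, 0, 0]},
  {"travel": [-0.001, 0.0023, 0], "angular": [0, 0, 0]},
  {"travel": [0, 0, 0], "angular": [0, 0, 0]},
  {"travel": [0, 0, 0], "angular": [0, 0, 0]},
])

```text
time: 6.85
position: [0.482, 0.0516, 0.0672]
tool_rot: [-3.14, 0.0, -0.008]
ft_force: [4.8, 2.7, 1.4]
grip_width: 0.007
```

Run:
```python
from h import *
s=ctrl.get_state();print(s['position'],s['ft_force'],s['tool_rot']); a=grab('wrist','w6.png')
```

```text
[0.48198546 0.05159466 0.06717854] [4.8307098  2.65189684 1.39143255] [-3.13992852e+00  3.77480901e-05 -7.94330297e-03]
```

View pics/w6.png

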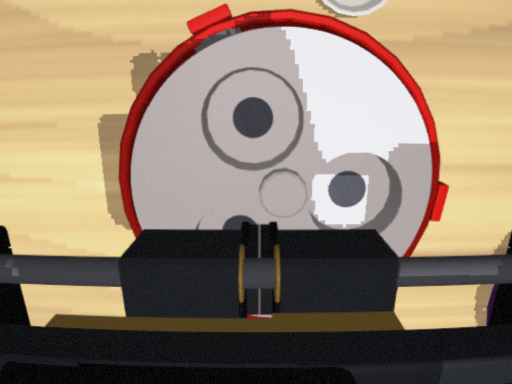

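```bash
cat > yaw.py <<'E'
from h import *
# dark cup-floor discs by mask -> yaw
def yaw(f,C,g):
    im=cv2.imread('pics/'+f); h=cv2.cvtColor(im,cv2.COLOR_BGR2HSV); out=[]
    for (u,v) in g:
        m=(h[...,2]<int(im[v,u].max())+35).astype(np.uint8); m[228:]=0
        n,l,st,c=cv2.connectedComponentsWithStats(m,connectivity=4); i=l[v,u]; out.append(c[i]); print(st[i],c[i])
    A,B=ray('wrist',out,.0495,C); d=A-B
    print('cups',A,B,np.hypot(*d[:2]),'yaw',np.degrees(np.arctan2(d[1],d[0]))-30)
E
python3 - <<'E'
from yaw import *
C=cal('wrist')
yaw('w6.png',C,[(253,118),(347,188)])
P=ray('wrist',[[210,18.5],[439,201]],.063,C);print(P,np.degrees(np.arctan2(P[:,1]-.041,P[:,0]-.514)))
E
```

```text
[ 233   97   40   41 1249] [252.53883106 117.17053643]
[ 328  171   37   36 1027] [346.56572541 188.34177215]
cups [0.54594863 0.05515404 0.0495    ] [0.50943608 0.0058752  0.0495    ] 0.06133164637707222 yaw 23.46385473181617
[[ 0.58904138  0.07311983  0.063     ]
 [ 0.50665563 -0.03788021  0.063     ]] [ 23.17229325 -95.31935335]
```

Request:
servo_tool([
  {"travel": [0.0007, -0.002, 0], "angular": [0, 0, 0]},
  {"travel": [0.0007, -0.002, 0], "angular": [0, 0, 0]},
  {"travel": [0, 0, -0.008], "angular": [0, 0, 0]},
  {"travel": [0, 0, -0.015], "angular": [0, 0, 0]},
  {"travel": [0, 0, -0.03], "angular": [0, 0, 0]},
])

```text
time: 7.4
position: [0.4785, 0.0545, 0.1177]
tool_rot: [-3.141, -0.0, 0.01]
ft_force: [0.7, -0.8, 0.8]
grip_width: 0.003
```

Request:
servo_tool([
  {"travel": [-0.012, 0.003, -0.04], "angular": [0, 0, 0]},
  {"travel": [-0.014, 0.003, -0.04], "angular": [0, 0, 0]},
  {"travel": [-0.013, 0.003, -0.03], "angular": [0, 0, 0]},
  {"travel": [0, 0, 0], "angular": [0, 0, 0]},
  {"travel": [0, 0, 0], "angular": [0, 0, 0]},
])

```text
time: 7.9
position: [0.442, 0.0456, 0.2295]
tool_rot: [3.141, -0.001, 0.001]
ft_force: [0.7, -0.0, 0.4]
grip_width: 0.008
```

Request:
servo_tool([
  {"travel": [0, 0, 0], "angular": [0, 0, 0]},
  {"travel": [0, 0, 0], "angular": [0, 0, 0]},
])

```text
time: 8.1
position: [0.4415, 0.0458, 0.2276]
tool_rot: [-3.141, -0.0, 0.005]
ft_force: [-1.0, -0.7, 0.4]
grip_width: 0.007
```

Run:
```python
from h import *
s=ctrl.get_state();print(s['position'],s['ft_force'],s['tool_rot']); C=cal('wrist');np.save('w7.npy',np.array(C,dtype=object),allow_pickle=True); grab('wrist','w7.png'); print(C[3]-cal('wrist')[3])
a=cv2.imread('pics/w7.png')[0:200,150:360]; cv2.imwrite('pics/w7z.png',cv2.resize(a,None,fx=3,fy=3,interpolation=2))
```

```text
[0.44150883 0.04576731 0.22764492] [-0.97601573 -0.72061327  0.3669851 ] [-3.14100664e+00 -2.68760848e-04  4.75774634e-03]
[-3.05544885e-05 -1.67927689e-04 -5.99865544e-05]
```

View pics/w7z.png

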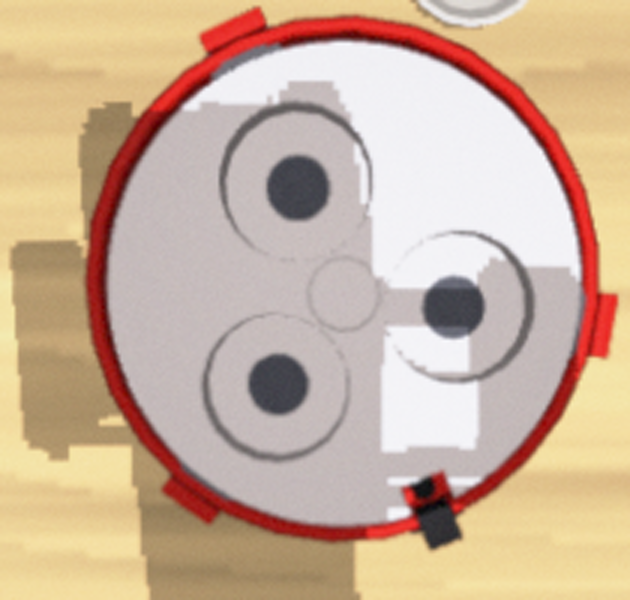

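Run:
```python
from h import *
C=tuple(np.array(v,float) for v in np.load('w7.npy',allow_pickle=True))
f=lambda l:np.array(l,float)/3+[150,0]
q=ray('wrist',f([(298,187),(278,384),(454,306)]),.0495,C)[:,:2]; c=q.mean(0); print('cen cups',c,np.degrees(np.arctan2(*(q-c).T[::-1])))
p=ray('wrist',f([(344,294)]),.0785,C)[0];print('pad',p)
L=ray('wrist',f([(234,31),(190,497),(603,325)]),.063,C)[:,:2];print('lugs',L.mean(0),np.degrees(np.arctan2(*(L-L.mean(0)).T[::-1])))
print('notch',ray('wrist',f([(427.5,491)]),.0655,C),'pin',ray('wrist',f([(424,489)]),.059,C),'mark',ray('wrist',f([(437,523)]),.063,C))
```

```text
cen cups [0.51332623 0.04101151] [ 23.73698907 143.66654209 -96.06529837]
pad [0.51343153 0.04125987 0.0785    ]
lugs [0.51432937 0.04143426] [ 23.26022873 142.88212331 -96.91701358]
notch [[0.45258003 0.01422391 0.0655    ]] pin [[0.45191291 0.01471819 0.059     ]] mark [[0.44155677 0.01060886 0.063     ]]
```

Request:
servo_tool([
  {"travel": [0.036, 0.0046, 0], "angular": [0, 0, 0]},
  {"travel": [0.036, 0, 0.03], "angular": [0, 0, 0]},
  {"travel": [0, 0, 0.04], "angular": [0, 0, 0]},
  {"travel": [0, 0, 0.04], "angular": [0, 0, 0]},
  {"travel": [0, 0, 0], "angular": [0, 0, 0]},
])

```text
time: 8.65
position: [0.5094, 0.0409, 0.1129]
tool_rot: [-3.14, -0.001, 0.021]
ft_force: [-0.6, -0.5, -0.7]
grip_width: 0.007
```

Request:
servo_tool([
  {"travel": [0, 0, 0], "angular": [0, 0, 0]},
  {"travel": [0, 0, 0], "angular": [0, 0, 0]},
])

```text
time: 8.85
position: [0.5158, 0.0414, 0.1211]
tool_rot: [3.142, 0.0, 0.005]
ft_force: [1.1, 0.2, 0.7]
grip_width: 0.003
```

Request:
servo_tool([
  {"travel": [-0.002, 0, 0.01], "angular": [0, 0, 0]},
  {"travel": [0, 0, 0.01], "angular": [0, 0, 0]},
  {"travel": [0, 0, 0.006], "angular": [0, 0, 0]},
  {"travel": [0, 0, 0], "angular": [0, 0, 0]},
  {"travel": [0, 0, 0], "angular": [0, 0, 0]},
])

```text
time: 9.35
position: [0.5122, 0.0411, 0.093]
tool_rot: [-3.142, 0.0, 0.0]
ft_force: [0.1, 0.1, 1.0]
grip_width: 0.006
```

Request:
servo_tool([
  {"travel": [0, 0, 0.003], "angular": [0, 0, 0]},
  {"travel": [0, 0, 0.003], "angular": [0, 0, 0]},
  {"travel": [0, 0, 0.002], "angular": [0, 0, 0]},
  {"travel": [0, 0, 0], "angular": [0, 0, 0]},
])

```text
time: 9.75
position: [0.5121, 0.041, 0.0847]
tool_rot: [3.142, -0.0, -0.001]
ft_force: [0.7, -0.9, 0.4]
grip_width: 0.007
```

Request:
servo_tool([
  {"travel": [0.001, 0, 0.002], "angular": [0, 0, 0]},
  {"travel": [0, 0, 0.002], "angular": [0, 0, 0]},
  {"travel": [0, 0, 0.002], "angular": [0, 0, 0]},
  {"travel": [0, 0, 0], "angular": [0, 0, 0]},
])

```text
time: 10.15
position: [0.5138, 0.0412, 0.0793]
tool_rot: [3.142, -0.0, 0.002]
ft_force: [0.8, -0.3, 1.3]
grip_width: 0.002
```

Request:
servo_tool([
  {"travel": [0, 0, 0.002], "angular": [0, 0, 0]},
  {"travel": [0, 0, 0.001], "angular": [0, 0, 0]},
  {"travel": [0, 0, 0], "angular": [0, 0, 0]},
])

```text
time: 10.45
position: [0.5128, 0.0409, 0.0755]
tool_rot: [3.142, -0.0, -0.002]
ft_force: [0.4, -0.0, -0.3]
grip_width: 0.007
```

Run:
```python
from h import *
s=ctrl.get_state();print(s['position'],s['ft_force'],s['tool_rot']); a=grab('wrist','w8.png');b=ctrl.get_image('scene')[150:240,220:330];cv2.imwrite('pics/s8.png',cv2.resize(b,None,fx=5,fy=5,interpolation=2)[:,:,::-1])
```

```text
[0.51279311 0.04090822 0.07550567] [ 0.3817834  -0.04118398 -0.32288169] [ 3.14152137e+00 -4.46794609e-04 -1.76612753e-03]
```

View pics/w8.png

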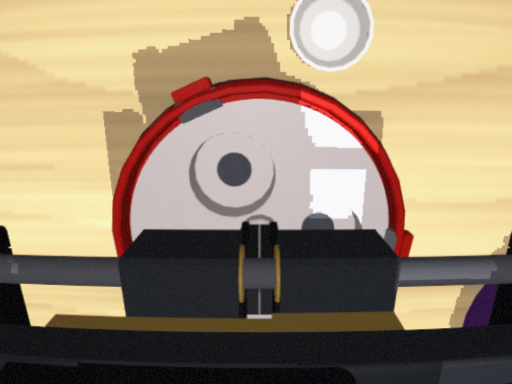

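View pics/s8.png

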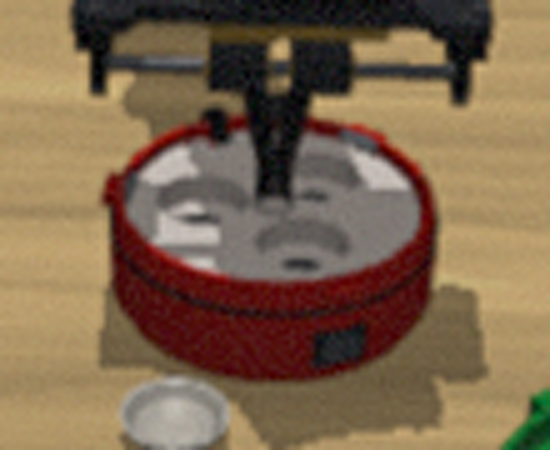

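Request:
servo_tool([
  {"travel": [0, 0, 0.0015], "angular": [0, 0, 0]},
  {"travel": [0, 0, 0.0015], "angular": [0, 0, 0]},
  {"travel": [0, 0, 0], "angular": [0, 0, 0]},
  {"travel": [0, 0, 0], "angular": [0, 0, 0]},
])

```text
time: 10.95
position: [0.5134, 0.041, 0.0744]
tool_rot: [3.141, -0.0, -0.0]
ft_force: [-3.9, -0.9, 10.4]
grip_width: 0.007
```

Request:
servo_tool([
  {"travel": [0, 0, 0.001], "angular": [0, 0, 0]},
  {"travel": [0, 0, 0.001], "angular": [0, 0, 0]},
  {"travel": [0, 0, 0], "angular": [0, 0, 0]},
  {"travel": [0, 0, 0], "angular": [0, 0, 0]},
])

```text
time: 11.35
position: [0.5135, 0.0411, 0.0742]
tool_rot: [3.139, -0.0, -0.001]
ft_force: [-9.8, -1.8, 25.1]
grip_width: 0.004
```

Firm stop at 25 N with the tip at the height expected for a seated insert. Retreat and inspect.

Request:
servo_tool([
  {"travel": [0, 0, -0.006], "angular": [0, 0, 0]},
  {"travel": [0, 0, -0.03], "angular": [0, 0, 0]},
  {"travel": [-0.02, 0, -0.04], "angular": [0, 0, 0]},
  {"travel": [-0.026, 0, -0.04], "angular": [0, 0, 0]},
  {"travel": [-0.026, 0, -0.03], "angular": [0, 0, 0]},
])

```text
time: 11.85
position: [0.4411, 0.0415, 0.2191]
tool_rot: [-3.141, -0.001, -0.003]
ft_force: [0.0, -0.4, 0.4]
grip_width: 0.003
```

Request:
servo_tool([
  {"travel": [0, 0, 0], "angular": [0, 0, 0]},
  {"travel": [0, 0, 0], "angular": [0, 0, 0]},
  {"travel": [0, 0, 0], "angular": [0, 0, 0]},
  {"travel": [0, 0, 0], "angular": [0, 0, 0]},
])

```text
time: 12.25
position: [0.441, 0.041, 0.2156]
tool_rot: [-3.141, 0.0, 0.004]
ft_force: [0.1, 0.5, 0.1]
grip_width: 0.005
```

Run:
```python
from h import *
s=ctrl.get_state();print(s['position'],s['ft_force']); C=cal('wrist');np.save('w9.npy',np.array(C,dtype=object),allow_pickle=True); grab('wrist','w9.png')
a=cv2.imread('pics/w9.png')[0:200,150:360]; cv2.imwrite('pics/w9z.png',cv2.resize(a,None,fx=3,fy=3,interpolation=2))
b=grab('scene','s9.png')[150:240,220:330];cv2.imwrite('pics/s9z.png',cv2.resize(b,None,fx=5,fy=5,interpolation=2)[:,:,::-1]);
```

```text
[0.44096821 0.04104329 0.21559261] [0.06694888 0.4698818  0.06546152]
```

View pics/w9z.png

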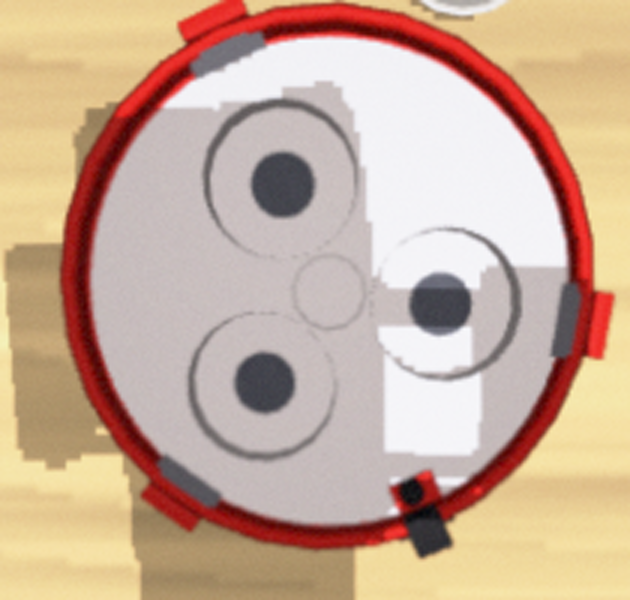

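View pics/s9z.png

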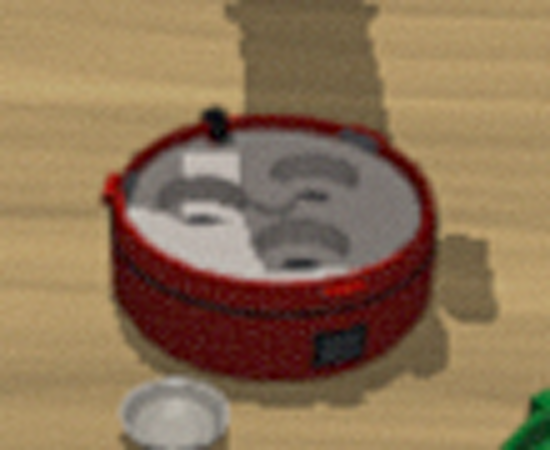

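View pics/s9.png

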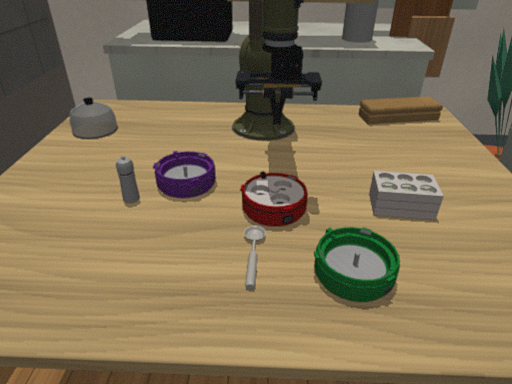

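Run:
```python
from h import *
C=tuple(np.array(v,float) for v in np.load('w9.npy',allow_pickle=True))
f=lambda l:np.array(l,float)/3+[150,0]
q=ray('wrist',f([(283,184),(264,382),(441,303)]),.039,C)[:,:2]; c=q.mean(0); print(c,np.hypot(*(q-c).T),np.degrees(np.arctan2(*(q-c).T[::-1])))
print('pin',ray('wrist',f([(411,491)]),.059,C),'notch',ray('wrist',f([(416,491)]),.055,C))
print(ctrl.get_state()['ft_force'], ctrl.close_job())
```

```text
[0.51368071 0.04084082] [0.03540852 0.03560371 0.03563749] [ 23.96187378 143.7176744  -95.88878424]
pin [[0.45321402 0.01530909 0.059     ]] notch [[0.45240372 0.01339174 0.055     ]]
the job is handed in; nothing more can be done
[0.26921892 0.1639881  0.55048015] None
```

I turned the insert about 163° with the closed fingertip in one of its cups until the notch stood over the pin. I then pressed it down on the hub pad until it snapped under the catches, and handed the job in at about 12 s of the 48 s allowed. No verdict is reported.

- **Alignment:** before pressing, the insert's yaw was within 1° of the cooker's. After pressing it was about 23.9°, against about 23.3° for the cooker. The pin shows inside the notch, with their centres about 2 mm apart (limit 6 mm).
- **Seating:** the press came to a firm stop at 25 N, with the insert about 0.2 mm above its seat. All three grey catches show over its edge. I did not measure tilt separately; the three catches and the evenly spaced cup positions fit a level insert.
- **Press force:** the snap came without a clear 10 N reading in any move. The seating therefore rests on the stop height and the pictures.
- **Early wrong figures:** an early wrist-camera reading was 8 mm off because the arm was still settling, so I corrected it using the pose recorded with the picture. I also first took the pad as 5 mm too high, and the first contact showed this.
- **Surroundings:** by eye in the last scene picture, the trays, shaker and spoon are where they were. The arm never went near the switch, though I did not check its position directly. The gripper was clear of everything at hand-in.

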